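Drive the old pin out of the tilted bearing housing

TASK

Slide the catch pan squarely under the bore of the tilted housing without knocking it against the work stand, then take the slimmer of the two drifts and push it down through the bore until the old pin drops out into the pan. Put the drift back upright in its empty hole in the wooden stand, all the way down to its flange, and then draw the pan, with the pin in it, back out along the bench until it is wholly clear of the housing, flat on the bench. Leave the other drift and the other things on the bench where they are.

Things in the scene. Friction and masses are not known exactly. Their poses are not given: they have to be found in the camera images.
- workstand: Green work stand, fixed. Origin on the bench straight below the centre of the bore's lower mouth; z up. Its foot and post (up to 132 mm high, the foot 130 mm and the post 70 mm along x) stand at y from +80 to +170 mm of the origin; from the post a shaft carries the housing out towards -y. Beneath the housing, and from there towards -y, the bench is free; the pan comes in from the -y side.
- housing: Grey bearing housing, a block 64 x 64 x 50 mm on the work stand, leaning 25 degrees. Origin at the centre of the bore's lower mouth, 85 mm above the bench; its z axis is the bore's axis, pointing up and leaning back by 25 degrees to the -x side of the work stand. The bore is 21 mm across and 50 mm long, right through. The lowest edge of the housing is 71 mm above the bench, its highest edge 144 mm.
- bore_top (a point): Centre of the bore's upper mouth, 50 mm up the bore's axis from housing; same axes as the housing.
- pin_center (a point): Centre of the old steel pin, a cylinder 19 mm in diameter and 34 mm long, 50 to 100 g; its z is its axis. It starts inside the bore, its upper face 8 mm below the upper mouth, held by a spring shoe: it takes about 5 to 9 N along the bore to slide it, and it falls free once its upper face is pushed to about 8 mm or less from the lower mouth (the shoe, on the -x side of the bore 8 to 20 mm above its lower mouth, then stands 3 mm into the bore).
- pan_well (a point): Centre of the inner floor of the catch pan, 4 mm above its underside; z up. The pan is a loose open steel box, 100 mm (x) by 120 mm (y) outside, 40 mm high, walls 4 mm, about 0.35 kg, with a bar handle that runs out to its -y side from its wall to 165 mm from the centre.
- pan_handle (a point): Point on the pan's wooden bar handle, 130 mm from the pan's centre towards its -y, 25 mm above the bench, at half the height of the bar; the bar is 12 mm wide (x) and 14 mm high. Same axes as the pan.
- driftstand: Dark wooden block, fixed, 70 mm (x) x 140 mm (y) x 110 mm high, origin at the centre of its underside. Two holes 26 mm across go down through it, at y = -35 and +35 mm; one drift hangs in each by its flange, either way round.
- drift_grip (a point): Centre of the handle of the slim drift, the one to use; z points up along it, away from the tip. Steel, 156 mm long, 0.28 kg: round shank 12 mm in diameter and 95 mm long, then a flange 42 mm in diameter and 5 mm thick, then a handle 20 mm in diameter and 56 mm long. This point is 28 mm above the flange's top and 128 mm from the tip. Hung in the stand it is 143 mm above the bench.
- drift_tip (a point): Centre of the flat tip of the slim drift; same axes.
- fatdrift_grip (a point): Centre of the handle of the other drift, the same but with a shank 23 mm in diameter, too thick for the bore, and a stouter handle, 32 mm in diameter. Leave it in its hole.
- shears: Pair of shears with dark handles lying flat, 235 mm long, origin at the pivot end of the blades, blades to its +x. Not part of the job.
- whetstone: Grey whetstone, 50 x 110 x 25 mm. Not part of the job.
- wheel: Spare grinding wheel lying flat, 150 mm in diameter, 22 mm thick. Not part of the job.
- jar: Amber jar, 64 mm in diameter, 85 mm high. Not part of the job.
- screwdriver: Wooden-handled screwdriver lying on the bench, 240 mm long. Not part of the job.
Not all that is in view belongs to the job. Several things have the shape of the driftstand; the one meant has the colours described above.

How it is judged:
By the outcome, as a careful person would: the job done as asked, in the order asked, and still so for the second after the job is handed in, with the robot touching nothing.
It also fails if it takes over 72 s, if anything falls off the work surface, if the arm or the gripper's body presses on something with over 40 N, if the wrist force passes 120 N, or if a joint passes its speed limit or range.

ROBOT

A 6-joint arm with a two-finger parallel gripper is mounted at the origin on the work surface. World frame = base frame: x ahead of the robot, y to its left, z up, the work surface at z = 0. Lengths are in mm, angles in rad, forces in N, time in s.
With the tool pointing down it reaches from about 400 to 925 mm from the base axis. Payload 12.5 kg.
Tool frame: the origin (TCP) lies at the centre of the arm's flange, where the gripper is bolted on; the fingertips stand 190 mm ahead of it and the grasp point (between the pads) lies 171 mm ahead of it; z points along the fingers, y is the line along which they close (so a half turn about z gives the same grasp; the last joint's range is limited). The gripper opens to 95 mm and grips with 3 to 60 N. Pads are 20 mm wide; open, the fingers measure 119 mm over their backs; the gripper's body (75 mm by 180 mm) begins 59 mm behind the grasp point.
Start: joints at [-1.322, 0.491, 1.559, -0, 1.092, -0.106], TCP at [217.146, -586.065, 404.761] pointing down, gripper open.
Joint ranges: [-3.1, 3.1], [-0.84, 2.19], [0.05, 2.79], [-1.13, 4.28], [0.06, 2.93], [-2.69, 2.69]. Speed limits (rad/s): [2.22, 2.22, 2.79, 3.14, 3.14, 3.14].

INTERFACE

Orientations are given as [roll, pitch, yaw] about the fixed x, y, z axes, in that order (R = Rz(yaw) Ry(pitch) Rx(roll)).
In Python, from cell import env, read_camera, search_frame, cut_out gives the robot as it stands. The module is installed in compiled form; this text tells all that it offers.
- The arm moves only by the tool move_arm, never from a script. Its argument "commands" is a list of rows, each a list of 3 entries, a list of its own where there are three numbers: the shift along the world's x, y, z normalised to -1 to 1, where 1 is 0.03 m, then the turn about the world's z normalised to -1 to 1, where 1 is 0.08 rad, then the opening, from -1 (shut) to 1 (fully open), so that 0 is half open. A call has 1 to 20 rows; each row shifts and turns the commanded pose from where the row before left it; what a row does not reach is not made up. A row lasts 1/12 s, in which the tool goes at most 41.7 mm and 7.16 degrees, less where a joint would pass 70% of its speed; a pose out of reach is approached as far as the arm can. A call with a number of a shift or a turn outside -1 to 1 is refused whole. A call with a gripper value outside its range is refused whole. The fingers move at their own pace and stop on an object; the grip force is fixed at half the most. Time passes only in rows, so rows that do not move let the fingers close. It gives the time, the measured TCP pose, the force, the opening and the grip force at its end, in the units of the state.
- env.state(): the state, without advancing time (a new reading comes with each control period).
- read_camera(name): name is "side" or "top" or "wrist"; returns a dict with "image" (400x640x3 uint8, red, green, blue), "fx", "fy", "cx", "cy" (pixels), "rvec" (rotation vector, rad) and "tvec" (3), from world to camera coordinates, as OpenCV has them. Camera axes: x right, y down, z forward; pixel columns grow to the right and rows downward; lengths in mm; the calibration is good to about 2 mm. A picture is of the moment at which its call begins. There is no depth.
- env.job_done(): hands the job in; it is judged then, once.
Trained networks look in a picture, given as the dict that the camera call returned (one of the last four; its "shot" number tells which), for a name from the list of things; names that differ only in an ending like _2 or _b are one class to them, and where a whole thing is asked for, a point or a joint stands for the part that bears it (a point fixed in the world has none). Each returns a list of dicts, best first, with "confidence" (0 to 1); they miss things now and then, are a little off and sometimes report something else, mostly with a low value. They report only what shows in the picture. A call takes as long as a camera call. They do not tell look-alikes from the thing itself.
- search_frame(thing, picture): "at" ([column, row] in pixels, amid what is visible of it).
- cut_out(thing, picture): "region" (400x640 bool, what is visible of it) and "at" ([column, row] in pixels, amid what is visible of it).
The state is a dict: "t": time; "joints": joint angles; "qvel": joint speeds; "tau": joint torques, N m; "eef_pos": TCP position; "tcp_rot": TCP orientation; "ft_force": force on the tool from outside, world axes, zero at the start; "moment": the same for the moment, N m; "opening": opening from 0.0 (shut) to 1.0 (fully open); "grip_force": force on a finger pad.
Only numpy, scipy, OpenCV 4.12 (cv2) and the standard library are available. Lean on these libraries where they do the work, as an engineer would, in place of code of your own. Each camera call takes 0.05 s, during which the arm holds its last target. There are 200 camera calls.

## Working session

There is one attempt and no reset: what is moved stays moved. The work goes in short steps, Python scripts to look and compute and a tool call to move; the robot and the scene stay as the last step left them, time stands still between calls to the robot, and variables do not carry over. Pictures are saved under pics/ and viewed, at most 10 in all, crops included, and the job is handed in when it is done.

Besides the shell and the picture viewer there is one more tool, called as name(argument=value, ...) on one line, values as JSON. move_arm: Moves the arm, as the interface text tells. Its arguments: {"type":"object","properties":{"commands":{"type":"array","items":{"type":"array"}}},"required":["commands"]}

```bash
mkdir -p pics
cat > h.py <<'E'
from cell import env, read_camera, search_frame, cut_out
import numpy as np, cv2
def save(n,im): cv2.imwrite(f"pics/{n}.png",im[:,:,::-1])
def ray(p,px):
    R,_=cv2.Rodrigues(np.array(p["rvec"],float)); t=np.array(p["tvec"],float).ravel()
    d=np.array([(px[0]-p["cx"])/p["fx"],(px[1]-p["cy"])/p["fy"],1.])
    return -R.T@t, R.T@d
def atz(p,px,z):
    o,d=ray(p,px); return o+d*(z-o[2])/d[2]
def proj(p,X):
    K=np.array([[p["fx"],0,p["cx"]],[0,p["fy"],p["cy"]],[0,0,1.]])
    return cv2.projectPoints(np.array(X,float).reshape(-1,3),np.array(p["rvec"],float),np.array(p["tvec"],float),K,None)[0].reshape(-1,2)
def tri(*pp):
    A=np.zeros((3,3));b=np.zeros(3)
    for p,px in pp:
        o,d=ray(p,px);d/=np.linalg.norm(d);M=np.eye(3)-np.outer(d,d);A+=M;b+=M@o
    return np.linalg.solve(A,b)
E
cat > a.py <<'E'
from h import *
np.set_printoptions(precision=1,suppress=True)
for n in("top","side"):
    p=read_camera(n); save(n+"0",p["image"]); o,_=ray(p,(0,0)); print(n,o,p["fx"],atz(p,(320,200),0))
    for th,z in dict(workstand=0,housing=110,bore_top=130,pan_well=4,pan_handle=25,driftstand=110,drift_grip=143,fatdrift_grip=143,jar=85,wheel=22,whetstone=25,shears=5,screwdriver=10).items():
        for r in search_frame(th,p)[:3]: print(th,np.round(r["at"]),round(r["confidence"],2),atz(p,r["at"],z))
E
python3 a.py
```

```text
top [ 384.7  103.8 1474.9] 456.77684635345474 [481.5  86.5   0. ]
housing [339. 136.] 0.67 [666.5  28.4 110. ]
housing [472. 253.] 0.67 [ 310.2 -363.6  110. ]
bore_top [334. 137.] 0.88 [660.7  43.2 130. ]
pan_well [410. 153.] 0.64 [ 631.6 -208.5    4. ]
pan_handle [410. 155.] 0.87 [ 622.9 -202.7   25. ]
pan_handle [415. 227.] 0.31 [ 392.2 -214.5   25. ]
driftstand [139. 173.] 0.81 [560.2 628.  110. ]
driftstand [239. 215.] 0.67 [432.4 329.3 110. ]
driftstand [167. 242.] 0.56 [354.7 544.4 110. ]
drift_grip [225. 220.] 0.61 [418.  365.4 143. ]
fatdrift_grip [245. 218.] 0.6 [421.1 306.7 143. ]
jar [231. 166.] 0.69 [582.7 359.1  85. ]
jar [424. 226.] 0.31 [ 394.7 -228.5   85. ]
wheel [420. 220.] 0.57 [ 414.3 -232.9   22. ]
whetstone [294. 188.] 0.85 [517.4 168.9  25. ]
shears [335. 227.] 0.78 [393.1  38.9   5. ]
screwdriver [471. 252.] 0.79 [ 308.6 -394.4   10. ]
side [-323.6 1066.  1209.4] 501.1278852083532 [565.4  22.    0. ]
workstand [277. 187.] 0.71 [735.4  73.3   0. ]
housing [298. 164.] 0.71 [672.8  23.5 110. ]
bore_top [298. 168.] 0.63 [638.4  58.  130. ]
pan_well [349. 167.] 0.89 [ 604.9 -199.5    4. ]
pan_well [296. 234.] 0.68 [508.7 211.9   4. ]
pan_handle [349. 164.] 0.69 [ 601.5 -191.6   25. ]
driftstand [182. 289.] 0.81 [523.9 650.1 110. ]
driftstand [250. 313.] 0.68 [327.7 580.5 110. ]
driftstand [334. 276.] 0.57 [242.8 336.4 110. ]
drift_grip [280. 252.] 0.7 [398.6 394.  143. ]
fatdrift_grip [295. 232.] 0.67 [420.2 305.8 143. ]
jar [244. 241.] 0.67 [551.9 398.9  85. ]
wheel [390. 185.] 0.74 [ 410.3 -192.7   22. ]
wheel [309. 223.] 0.67 [500.3 156.   22. ]
wheel [349. 162.] 0.66 [ 610.2 -204.7   22. ]
whetstone [309. 224.] 0.76 [492.7 162.4  25. ]
whetstone [292. 232.] 0.55 [511.2 225.6  25. ]
whetstone [351. 164.] 0.49 [ 596.6 -198.6   25. ]
shears [352. 219.] 0.92 [412.7  28.3   5. ]
screwdriver [295. 232.] 0.53 [514.2 208.2  10. ]
```

```bash
python3 -c "
import cv2
a=cv2.imread('pics/top0.png');cv2.imwrite('pics/topc.png',cv2.resize(a[90:310,110:510],(800,440),interpolation=cv2.INTER_CUBIC))
a=cv2.imread('pics/side0.png');cv2.imwrite('pics/sidec.png',cv2.resize(a[90:370,120:440],(685,600),interpolation=cv2.INTER_CUBIC))"
```

```text
(no output)
```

View pics/topc.png

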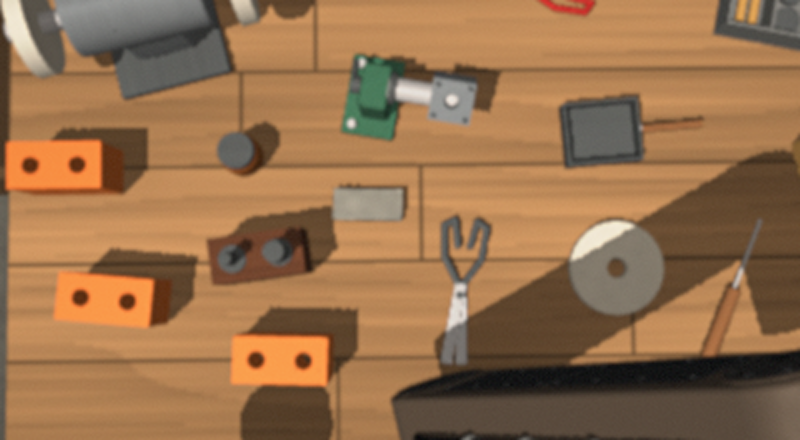

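View pics/sidec.png

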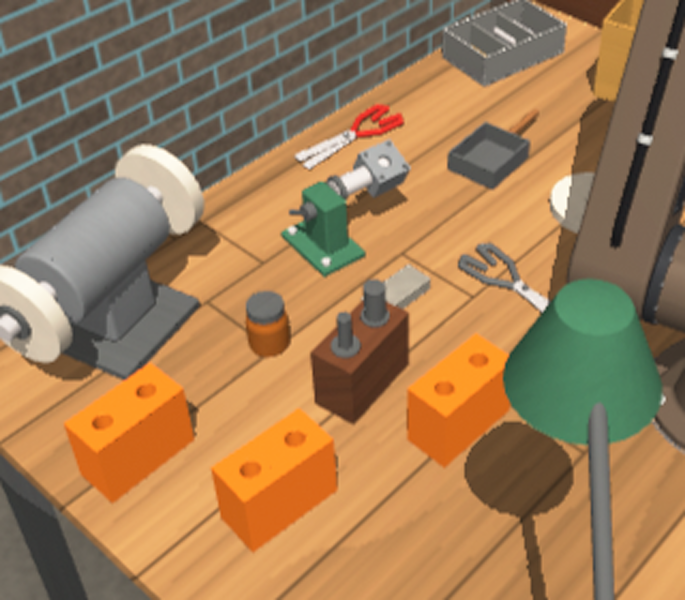

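The brown block at top px (240,218) is the driftstand. The three orange blocks at px (139,173), (167,242) and (250,270) are decoys. Its slim drift is at px (226,219) and the fat one at (248,215). The pan is at px (411,155) with its handle towards -y, and the housing bore is at (336,139). I'll move towards the pan and look from close by.

move_arm(commands=[[[0.95,0.85,0],0,0],[[0.95,0.85,0],0,0],[[0.95,0.85,0],0,0],[[0.95,0.85,0],0,0],[[0.95,0.85,0],0,0],[[0.95,0.85,0],0,0],[[0.95,0.85,0],0,0],[[0.95,0.85,0],0,0],[[0.95,0.85,0],0,0],[[0.95,0.85,0],0,0],[[0.95,0.85,0],0,0],[[0.95,0.85,0],0,0],[[0,0,0],0,0],[[0,0,0],0,0]])

```text
t: 2.57
eef_pos: [560.2, -278.5, 404.5]
tcp_rot: [-3.141, 0.0, 0.358]
ft_force: [0.0, 0.2, -0.0]
opening: 0.5
grip_force: 0.0
```

```bash
cat > b.py <<'E'
from h import *
np.set_printoptions(precision=2,suppress=True)
p=read_camera("wrist"); save("w1",p["image"]); o,d=ray(p,(320,200)); print(o,d,p["fx"],atz(p,(320,200),0))
s=env.state(); print(s["tcp_rot"],s["eef_pos"],s["t"],s["joints"])
for th,z in dict(pan_well=20,pan_handle=32,housing=110).items():
    for r in cut_out(th,p)[:2]:
        ys,xs=np.nonzero(r["region"]); P=np.float32([atz(p,q,z)[:2] for q in zip(xs,ys)]); print(th,r["confidence"],r["at"],cv2.minAreaRect(P))
E
python3 b.py
```

```text
[ 623.07 -254.71  384.71] [-0.23 -0.08 -0.97] 337.70826282743934 [ 532.42 -286.92    0.  ]
[-3.14  0.    0.36] [ 559.37 -279.59  404.52] 2.6167 [-0.57  0.49  1.56 -0.    1.09  0.65]
pan_well 0.71 [277.5, 104.1] ((622.2138671875, -254.26315307617188), (106.27356719970703, 233.71351623535156), 4.870177268981934)
pan_handle 0.69 [276.0, 104.8] ((622.0735473632812, -255.11090087890625), (104.3426513671875, 227.67153930664062), 5.039377212524414)
```

View pics/w1.png

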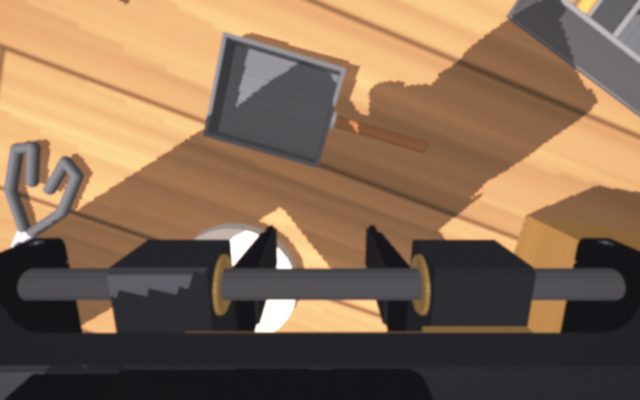

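The pan's rim corners are at px (224,34), (345,68), (320,164) and (206,134). Its bar runs from (336,122) to (427,149), and the wheel at (240,260) is below the fingers.

```bash
cat > c.py <<'E'
from h import *
np.set_printoptions(precision=1,suppress=True)
p=read_camera("wrist")
C=np.array([atz(p,q,40) for q in((224,34),(345,68),(320,164),(206,134))]);print(C,C.mean(0),[np.linalg.norm(C[i]-C[i-1]) for i in range(4)])
H=np.array([atz(p,q,30) for q in((336,122),(427,149))]);print(H); 
for d in(C[1]-C[0],C[2]-C[3],H[1]-H[0]): print(np.degrees(np.arctan2(d[0],-d[1])))
t=read_camera("top")
for th,z in(("housing",120),("bore_top",130),("driftstand",110),("drift_grip",160),("workstand",60)):
    for r in cut_out(th,t)[:3]:
        ys,xs=np.nonzero(r["region"]); P=np.float32([atz(t,q,z)[:2] for q in zip(xs,ys)]); print(th,r["confidence"],r["at"],cv2.minAreaRect(P))
E
python3 c.py
```

```text
[[ 659.3 -146.    40. ]
 [ 670.7 -263.3   40. ]
 [ 575.7 -272.8   40. ]
 [ 564.3 -154.9   40. ]] [ 617.5 -209.3   40. ] [np.float64(95.4147519606341), np.float64(117.91416698884713), np.float64(95.55176214914616), np.float64(118.42785350384267)]
[[ 620.5 -273.7   30. ]
 [ 627.8 -372.6   30. ]]
5.546598175135866
5.480301768850044
4.194797883060009
housing 0.74 [335.6, 140.2] ((657.3137817382812, 39.11299514770508), (64.0819320678711, 74.6058349609375), 80.7083969116211)
housing 0.45 [301.8, 138.1] ((648.5532836914062, 103.50955200195312), (189.68043518066406, 122.45968627929688), 79.2908706665039)
bore_top 0.73 [331.7, 135.8] ((654.4981689453125, 38.69471740722656), (63.0217399597168, 74.14838409423828), 79.83840942382812)
driftstand 0.84 [141.1, 173.1] ((557.47265625, 619.7212524414062), (174.166748046875, 78.27986907958984), 89.4932632446289)
driftstand 0.73 [249.6, 266.0] ((272.8778381347656, 294.5030212402344), (148.2996063232422, 79.4887466430664), 89.33867645263672)
driftstand 0.69 [164.1, 240.9] ((361.9266357421875, 546.2611083984375), (171.02215576171875, 74.97219848632812), 84.50789642333984)
drift_grip 0.5 [228.0, 220.7] ((418.9754333496094, 360.3182373046875), (42.84750747680664, 42.34708786010742), 44.736778259277344)
workstand 0.62 [302.4, 137.7] ((661.619873046875, 104.80157470703125), (196.39186096191406, 126.25647735595703), 79.009033203125)
```

move_arm(commands=[[[0.14,-0.12,-0.2],1,0],[[0.14,-0.12,-0.2],1,0],[[0.14,-0.12,-0.2],1,0],[[0.14,-0.12,-0.2],1,0],[[0.14,-0.12,-0.2],1,0],[[0.14,-0.12,-0.2],1,0],[[0.14,-0.12,-0.2],1,0],[[0.14,-0.12,-0.2],1,0],[[0.14,-0.12,-0.2],1,0],[[0.14,-0.12,-0.2],1,0],[[0.14,-0.12,-0.2],1,0],[[0.14,-0.12,-0.2],1,0],[[0.14,-0.12,-0.2],1,0],[[0.14,-0.12,-0.2],1,0],[[0.14,-0.12,-0.2],1,0],[[0.14,-0.12,-0.2],1,0],[[0,0,0],0.3,0],[[0,0,0],0,0]])

```text
t: 4.62
eef_pos: [626.2, -337.8, 308.4]
tcp_rot: [-3.141, -0.001, 1.658]
ft_force: [-0.8, 0.3, -1.0]
opening: 0.499
grip_force: 0.0
```

```bash
cat > d.py <<'E'
from h import *
np.set_printoptions(precision=2,suppress=True)
p=read_camera("wrist"); save("w2",p["image"])
s=env.state(); print(s["tcp_rot"],s["eef_pos"],s["t"])
print(proj(p,[[620.5,-273.7,32],[627.8,-372.6,32],[627,-338,32],[617.5,-209.3,40]]))
for th,z in dict(pan_handle=32,pan_well=40,housing=110,bore_top=130).items():
    for r in cut_out(th,p)[:2]:
        ys,xs=np.nonzero(r["region"]); P=np.float32([atz(p,q,z)[:2] for q in zip(xs,ys)]); print(th,r["confidence"],r["at"],cv2.minAreaRect(P))
E
python3 d.py
```

```text
[-3.14 -0.    1.66] [ 626.22 -337.63  308.84] 4.6667
[[321.9  121.31]
 [320.07 246.83]
 [322.89 205.67]
 [325.96  22.97]]
pan_handle 0.55 [326.3, 61.3] ((624.025390625, -280.58270263671875), (103.92552185058594, 175.6605987548828), 5.031027317047119)
pan_well 0.78 [327.4, 60.5] ((623.8463745117188, -280.1209716796875), (100.41214752197266, 170.4943084716797), 4.6971755027771)
```

View pics/w2.png

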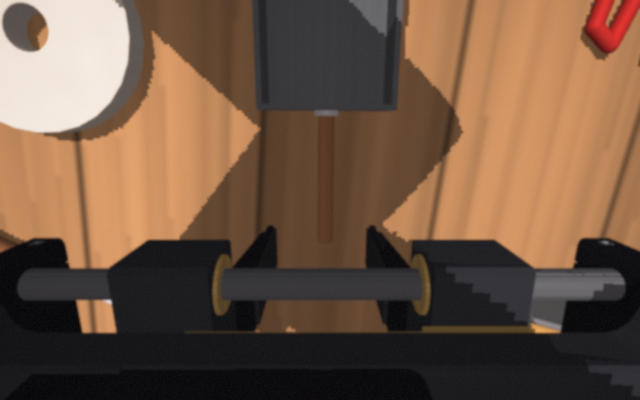

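The bar runs down column 326 from row 115 to 242, and the fingers are centred at column 321. The bar is therefore about 2–3 mm further +x, and the yaw already matches. Next I descend and grip.

move_arm(commands=[[[0.1,0,-0.46],0,0],[[0,0,-0.46],0,0],[[0,0,-0.46],0,0],[[0,0,-0.46],0,0],[[0,0,-0.46],0,0],[[0,0,-0.46],0,0],[[0,0,-0.46],0,0],[[0,0,-0.46],0,0],[[0,0,0],0,-0.4],[[0,0,0],0,-1],[[0,0,0],0,-1],[[0,0,0],0,-1],[[0,0,0],0,-1],[[0,0,0],0,-1]])

```text
t: 6.03
eef_pos: [629.4, -337.7, 199.2]
tcp_rot: [3.141, 0.001, 1.659]
ft_force: [0.2, 0.9, -0.5]
opening: 0.138
grip_force: 0.0
```

```bash
cat > e.py <<'E'
from h import *
np.set_printoptions(precision=2,suppress=True)
t=read_camera("top");s=read_camera("side");w=read_camera("wrist"); st=env.state(); print(st["eef_pos"],st["tcp_rot"],st["opening"],st["grip_force"])
a=[]
for n,p in(("top",t),("side",s),("w",w)):
    for th in("bore_top","housing","workstand","driftstand","drift_grip"):
        for r in search_frame(th,p)[:1]: print(n,th,r["at"],r["confidence"])
save("sd",s["image"])
for n,p in(("t3",t),("s3",s)):
    save(n,p["image"])
a=t["image"][95:185,265:385];b=s["image"][140:240,230:340]
a=cv2.resize(a,(600,450),interpolation=cv2.INTER_CUBIC)
save("th",a)
save("sh",cv2.resize(b,(550,500),interpolation=cv2.INTER_CUBIC))
E
python3 e.py
```

```text
[ 629.46 -337.75  199.  ] [3.14 0.   1.66] 0.11848685872654058 29.99545991420746
top bore_top [334.6, 137.2] 0.66
top housing [337.7, 138.0] 0.87
top workstand [305.1, 136.0] 0.96
top driftstand [165.0, 241.2] 0.97
top drift_grip [226.0, 219.7] 0.48
side bore_top [298.9, 169.5] 0.81
side housing [300.7, 168.3] 0.76
side workstand [278.7, 185.5] 0.69
side driftstand [334.9, 274.5] 0.86
side drift_grip [281.2, 249.5] 0.76
```

move_arm(commands=[[[0.05,0.3,0],-0.2,-1],[[0.05,0.5,0],-0.3,-1],[[0.05,0.5,0],-0.3,-1],[[0.05,0.5,0],-0.3,-1],[[0.05,0.5,0],-0.3,-1],[[0.05,0.5,0],-0.3,-1],[[0.05,0.5,0],-0.3,-1],[[0.05,0.5,0],-0.3,-1],[[0.05,0.5,0],-0.3,-1],[[0.05,0.5,0],-0.3,-1],[[0.05,0.3,0],-0.1,-1],[[0,0,0],0,-1],[[0,0,0],0,-1]])

```text
t: 8.02
eef_pos: [645.9, -183.8, 198.4]
tcp_rot: [-3.141, -0.001, 1.419]
ft_force: [0.6, 4.0, 5.2]
opening: 0.121
grip_force: 30.0
```

```bash
cat > f.py <<'E'
from h import *
np.set_printoptions(precision=2,suppress=True)
p=read_camera("wrist");t=read_camera("top"); s=read_camera("side");st=env.state(); print(st["eef_pos"],st["tcp_rot"])
a=p["image"][:400]
th=cv2.resize(t["image"][105:175,275:385],(660,420),interpolation=cv2.INTER_CUBIC)
save("w4",a);save("t4",th)
for th in("housing","pan_well","bore_top"):
  for r in search_frame(th,p)[:1]: print(th,r["at"],r["confidence"])
r=cut_out("pan_well",t)
for q in r[:1]:
    ys,xs=np.nonzero(q["region"]); P=np.float32([atz(t,u,40)[:2] for u in zip(xs,ys)]); print(q["confidence"],cv2.minAreaRect(P))
E
python3 f.py
```

```text
[ 645.88 -184.22  198.26] [-3.14 -0.    1.42]
pan_well [322.5, 64.2] 0.8
0.65 ((660.136962890625, -65.53976440429688), (152.20973205566406, 106.36516571044922), 80.69035339355469)
```

View pics/w4.png

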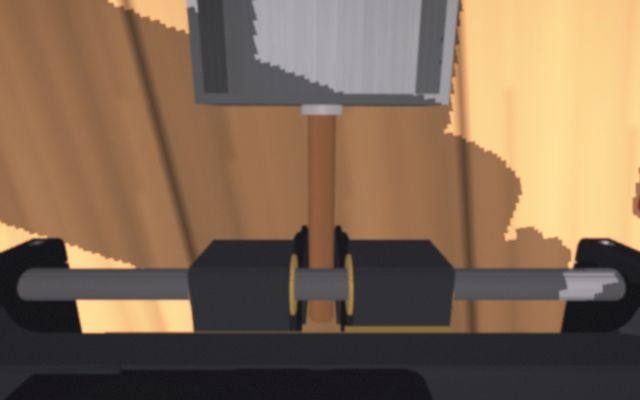

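View pics/t4.png

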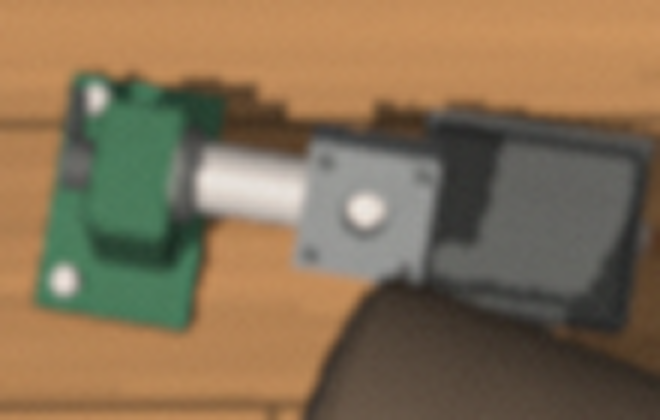

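The bore shows in the top view at px (336,140). The foot corners are at px (288,117), (281.7,155.8) and (306.7,159.7), which gives a stand yaw of about -9°. The pan is still held square, and its far corners are at px (383.5,129) and (378.5,159.5).

```bash
cat > g.py <<'E'
from h import *
np.set_printoptions(precision=1,suppress=True)
t=read_camera("top"); s=read_camera("side")
print("bore",atz(t,(336,140),130),"foot",[atz(t,q,8) for q in((288,117),(281.7,155.8),(306.7,159.7))],"pan",[atz(t,q,40) for q in((346.8,123.5),(383.5,129.2),(378.5,159.5))])
# pin/bore as bright blob in side & top: centroid
for n,p,c in(("t",t,(336,140)),("s",s,(299,165))):
    g=cv2.cvtColor(p["image"],cv2.COLOR_RGB2GRAY); x,y=c
    print(n); print(g[y-9:y+10,x-12:x+13])
for th in("bore_top","pin_center"):
    a=search_frame(th,t)[:1];b=search_frame(th,s)[:1]
    if a and b: print(th,a[0]["at"],b[0]["at"],tri((t,a[0]["at"]),(s,b[0]["at"])))
save("s4",cv2.resize(s["image"][130:215,250:350],(700,595),interpolation=cv2.INTER_CUBIC))
E
python3 g.py
```

```text
bore [651.4  38.5 130. ] foot [array([752.4, 187.8,   8. ]), array([625.4, 208.9,   8. ]), array([612. , 128.2,   8. ])] pan [array([721.9,  -0.9,  40. ]), array([ 702.6, -117.4,   40. ]), array([605.7, -99.8,  40. ])]
t
[[109 110 126 133 123 117 130 147 153 152 150 149 146 146 144 140 135 129
  125 116 111 106 101  94  71]
 [145 142 146 143 125 114 128 145 153 155 154 154 153 153 153 153 150 150
  148 141 130 127 126 118  86]
 [173 166 155 149 140 133 139 148 153 151 153 153 153 153 154 153 151 154
  152 144 129 122 129 126  94]
 [191 181 163 151 150 150 151 154 153 152 153 151 151 151 152 150 152 152
  153 143 125 113 116 117  90]
 [208 190 166 154 152 153 153 153 155 151 149 151 152 151 150 150 151 152
  150 146 134 124 121 113  81]
 [218 197 169 154 151 153 153 153 151 149 154 158 162 156 152 149 149 149
  150 149 145 145 135 110  75]
 [220 196 167 152 152 151 152 151 150 159 178 189 189 177 163 152 148 149
  150 148 151 151 141 106  69]
 [214 186 162 152 151 152 151 147 152 181 211 220 217 205 183 158 147 147
  148 148 150 152 138 101  65]
 [199 176 156 151 151 150 150 144 153 1
[... 2473 characters left out ...]
1 123 155]
 [233 238 241 241 222 139 148 190 190 188 188 188 187 189 190 188 186 186
  187 187 183 168 158 114 116]
 [241 243 243 245 240 200 125 176 190 188 187 183 188 189 190 188 187 187
  183 166 153 112 108  86 110]
 [243 244 243 244 243 234 141 143 177 187 178 162 179 189 189 189 184 165
  148 109  90  76  81 100 118]
 [244 243 242 241 239 231 173 114 144 177 152 119 151 188 185 168 149 107
   76  76  76  76  87 113 118]
 [243 241 239 236 230 219 178 106 117 153 154 141 151 165 149 108  77  77
   77  76  76  79 100 118 118]
 [239 235 229 221 208 193 168 105 109 131 172 167 150 107  75  75  76  77
   76  75  77  87 113 119 118]]
bore_top [330.1, 135.9] [300.6, 170.0] [656.3  46.7 108.7]
```

View pics/s4.png

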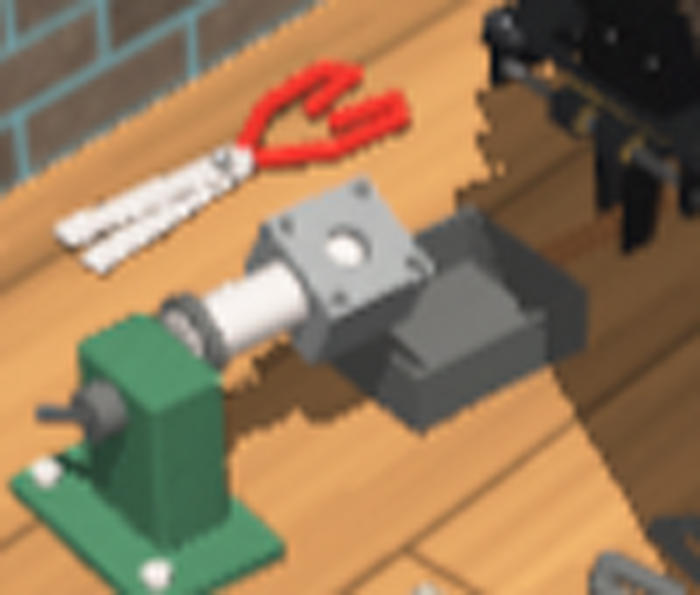

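```bash
cat > g2.py <<'E'
from h import *
np.set_printoptions(precision=1,suppress=True)
from scipy.optimize import least_squares
t=read_camera("top"); s=read_camera("side")
print(tri((t,(335.6,140.3)),(s,(299.5,165.))))
psi=np.radians(-9.4)
def bt(v): 
    return np.array([v[0]-21.13*np.cos(psi),v[1]-21.13*np.sin(psi),130.3])
f=lambda v:np.r_[proj(t,bt(v))[0]-(335.6,140.3),proj(s,bt(v))[0]-(299.5,165)]
r=least_squares(f,[672,36]);print(r.x,r.fun,bt(r.x))
# drifts
for th in("drift_grip","fatdrift_grip"):
    for a in search_frame(th,t)[:2]:
        for b in search_frame(th,s)[:2]: print(th,a["at"],b["at"],tri((t,a["at"]),(s,b["at"])))
# housing face corners, bolts (±26?) reproject check
c,sn=np.cos(psi),np.sin(psi);R=np.array([[c,-sn,0],[sn,c,0],[0,0,1]])@cv2.Rodrigues(np.array([0,-np.radians(25),0]))[0]
o=np.array([*r.x,85]);X=np.array([o+R@np.array([a,b,50]) for a,b in((-32,-32),(-32,32),(32,32),(32,-32))])
print((proj(t,X)-(275,105))*6,(proj(s,X)-(250,130))*7)
E
python3 g2.py
```

```text
[650.2  39.  126.9]
[670.1  36.5] [-0.   0.4 -0.3 -0.6] [649.3  39.9 130.3]
drift_grip [228.0, 218.4] [280.7, 250.9] [423.1 364.2 106.1]
drift_grip [228.0, 218.4] [319.2, 180.0] [385.3 293.2 364.5]
fatdrift_grip [245.2, 218.6] [294.8, 233.1] [420.1 306.8 140.5]
[[416.6 285.9]
 [290.1 266.3]
 [309.1 140.9]
 [437.8 160.9]] [[429.8 265.3]
 [329.9 314.6]
 [258.4 216.5]
 [358.7 169.2]]
```

move_arm(commands=[[[0.03,0.25,0],0,-1],[[0.03,0.3,0],0,-1],[[0.03,0.3,0],0,-1],[[0.03,0.3,0],0,-1],[[0.03,0.3,0],0,-1],[[0.03,0.3,0],0,-1],[[0.04,0.3,0],0,-1],[[0.04,0.3,0],0,-1],[[0.04,0.3,0],0,-1],[[0.04,0.25,0],0,-1],[[0.03,0.1,0],0,-1],[[0,0,0],0,-1],[[0,0,0],0,-1]])

```text
t: 10.05
eef_pos: [657.0, -95.1, 198.6]
tcp_rot: [3.141, 0.0, 1.419]
ft_force: [1.2, 0.0, 5.6]
opening: 0.127
grip_force: 30.0
```

```bash
cat > i.py <<'E'
from h import *
t=read_camera("top"); s=read_camera("side");st=env.state(); print(st["eef_pos"],st["tcp_rot"])
a=cv2.resize(t["image"][105:185,275:395],(600,400),interpolation=cv2.INTER_CUBIC)
b=cv2.resize(s["image"][130:215,250:370][:68],(600,340)[::1],interpolation=cv2.INTER_CUBIC)
psi=np.radians(-9.4);c,sn=np.cos(psi),np.sin(psi);R=np.array([[c,-sn],[sn,c]])
im=np.vstack([a[:,:,:],np.zeros((0,600,3),np.uint8)]); 
C=np.array([675.,35.7]);X=[np.r_[C+R@np.array(q),40] for q in((-50,-60),(50,-60),(50,60),(-50,60))]
print((proj(t,X)-(275,105))*5)
save("t5",a)
E
python3 i.py
```

```text
[657.01348491 -95.12855159 198.51692855] [3.14106084e+00 1.64306055e-04 1.41884278e+00]
[[384.14330182 257.69260439]
 [407.54098577 103.60643844]
 [221.16396612  74.63670001]
 [196.99841434 228.6180575 ]]
```

View pics/t5.png

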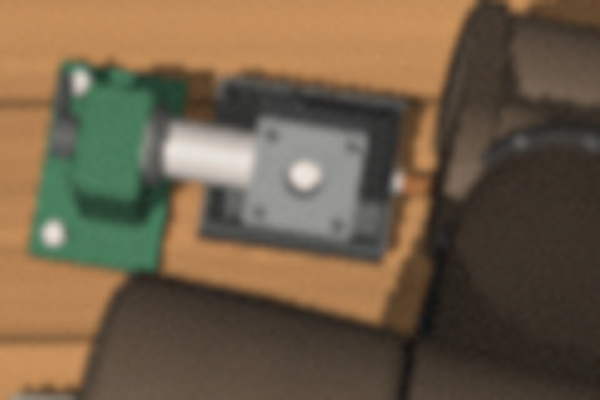

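The pan's corners at crop px (222,78), (407,100), (383,258) and (202,235) are within 1 px of the planned square pose under the bore. I release it and go to the drift.

move_arm(commands=[[[0,0,0],0,0],[[0,0,0],0,0],[[0,0,0],0,0],[[0,0,0.5],0,0],[[0,0,1],0,0],[[0,0,1],0,0],[[0,0,1],1,0],[[0,0,1],1,0],[[0,0,1],1,0],[[0,0,1],1,0],[[-0.2,0.4,1],1,0],[[-0.47,0.95,0],1,0],[[-0.47,0.95,0],1,0],[[-0.47,0.95,0],1,0],[[-0.47,0.95,0],1,0],[[-0.47,0.95,0],1,0],[[-0.47,0.95,0],1,0],[[-0.47,0.95,0],1,0],[[-0.47,0.95,0],1,0],[[-0.47,0.95,0],1,0]])

```text
t: 11.82
eef_pos: [523.1, 174.9, 423.1]
tcp_rot: [-3.141, -0.0, 2.543]
ft_force: [-0.0, -0.5, -0.7]
opening: 0.501
grip_force: 0.0
```

move_arm(commands=[[[-0.47,0.95,0],1,0],[[-0.47,0.95,0],1,0],[[-0.47,0.95,0],1,0],[[-0.47,0.95,0],1,0],[[-0.47,0.95,0],1,0],[[-0.47,0.95,0],0.5,0],[[-0.2,0.2,0],0,0],[[0,0,0],0,0]])

```text
t: 12.48
eef_pos: [432.2, 352.2, 423.0]
tcp_rot: [-3.141, -0.001, 2.981]
ft_force: [-0.2, 0.5, -1.0]
opening: 0.503
grip_force: 0.0
```

```bash
cat > j.py <<'E'
from h import *
np.set_printoptions(precision=1,suppress=True)
p=read_camera("wrist");st=env.state(); print(st["eef_pos"],st["tcp_rot"],st["t"],ray(p,(320,200)))
save("w6",p["image"])
for th,z in(("drift_grip",171),("fatdrift_grip",171),("driftstand",110)):
  for r in cut_out(th,p)[:2]:
    ys,xs=np.nonzero(r["region"]); P=np.float32([atz(p,q,z)[:2] for q in zip(xs,ys)]); print(th,r["confidence"],r["at"],cv2.minAreaRect(P))
E
python3 j.py
```

```text
[433.  351.1 423.1] [-3.1 -0.   3. ] 12.5333 (array([364.3, 363. , 403.3]), array([ 0.2, -0. , -1. ]))
drift_grip 0.97 [336.4, 178.5] ((408.3027648925781, 367.2198181152344), (34.12675094604492, 33.01573181152344), 46.401336669921875)
fatdrift_grip 0.77 [251.1, 207.8] ((420.1280212402344, 305.1180725097656), (32.940670013427734, 50.32619857788086), 36.12761688232422)
fatdrift_grip 0.39 [353.5, 314.9] ((516.4732055664062, 366.8853759765625), (44.76936721801758, 27.043712615966797), 80.79679107666016)
driftstand 0.93 [303.1, 178.0] ((420.80438232421875, 332.80426025390625), (76.34996795654297, 140.54881286621094), 7.670680046081543)
driftstand 0.76 [536.0, 72.0] ((358.7985534667969, 542.3113403320312), (175.01290893554688, 71.19419860839844), 84.19430541992188)
```

View pics/w6.png

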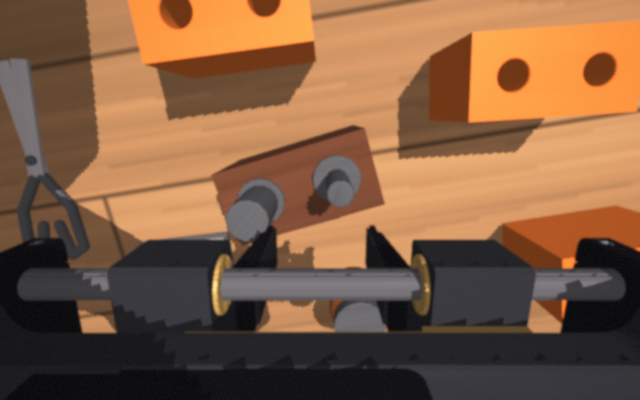

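The slim handle's top is at px (340,191) and its flange at (336,180). The fat one is at (250,208). The block's top-face corners are at about (216,180), (363,131) and (384,205).

```bash
cat > k.py <<'E'
from h import *
np.set_printoptions(precision=1,suppress=True)
p=read_camera("wrist")
print("handle",atz(p,(340,191),171),"flange",atz(p,(336,180),115))
C=np.array([atz(p,q,110) for q in((216,180),(363,131),(384,205))]);print(C,(C[0]+C[2])/2)
g=cv2.cvtColor(p["image"],cv2.COLOR_RGB2GRAY)
m=cv2.medianBlur(p["image"],3).astype(int); grey=(abs(m[:,:,0]-m[:,:,2])<12)&(g>60)
grey[:, :305]=0;grey[:,372:]=0;grey[:150]=0;grey[225:]=0
n,l,s,c=cv2.connectedComponentsWithStats(grey.astype(np.uint8));i=1+s[1:,4].argmax();print(s[i],c[i])
print("fl by bbox",atz(p,(s[i][0]+s[i][2]/2,s[i][1]+s[i][2]/2),115))
E
python3 k.py
```

```text
handle [419.5 366.1 171. ] flange [422.1 365.4 115. ]
[[405.7 261.  110. ]
 [384.9 394.7 110. ]
 [452.7 404.6 110. ]] [429.2 332.8 110. ]
[ 315  153   47   50 1527] [340.1 175.9]
fl by bbox [419.4 368.  115. ]
```

move_arm(commands=[[[-0.42,0.52,-0.3],0,0],[[0,0,-0.5],0,0],[[0,0,-0.5],0,0],[[0,0,-0.5],0,0],[[0,0,-0.5],0,0],[[0,0,-0.5],0,0],[[0,0,-0.5],0,0],[[0,0,-0.16],0,0],[[0,0,0],0,0],[[0,0,0],0,-1],[[0,0,0],0,-1],[[0,0,0],0,-1],[[0,0,0],0,-1],[[0,0,0],0,-1]])

```text
t: 13.9
eef_pos: [420.9, 366.5, 320.2]
tcp_rot: [3.14, 0.001, 2.979]
ft_force: [0.9, 2.2, -1.6]
opening: 0.205
grip_force: 19.5
```

The drift is gripped, since an opening of 0.205 corresponds to its 20 mm handle. The tool cannot tilt, so I'll raise the drift until about 25 mm is left in its hole. Then I'll lever it against the hole's rim, pivoting it in the pads to lean 25°.

move_arm(commands=[[[0,0,0.3],0,-1],[[0,0,0.5],0,-1],[[0,0,0.5],0,-1],[[0,0,0.5],0,-1],[[0,0,0.5],0,-1],[[0,0,0],0,-1],[[-0.17,0.03,0],0,-1],[[-0.17,0.03,0],0,-1],[[-0.17,0.03,0],0,-1],[[-0.17,0.03,-0.05],0,-1],[[-0.17,0.03,-0.05],0,-1],[[-0.17,0.03,-0.05],0,-1],[[-0.17,0.03,-0.05],0,-1],[[-0.17,0.03,-0.05],0,-1],[[-0.17,0.03,-0.05],0,-1],[[-0.17,0.03,-0.05],0,-1],[[0,0,0],0,-1]])

```text
t: 15.32
eef_pos: [368.7, 375.5, 377.6]
tcp_rot: [-3.141, -0.001, 2.979]
ft_force: [2.1, -0.1, -1.1]
opening: 0.203
grip_force: 30.0
```

```bash
cat > l.py <<'E'
from h import *
import sys
np.set_printoptions(precision=1,suppress=True)
s=read_camera("side");st=env.state(); print(st["eef_pos"],st["tcp_rot"],st["t"],st["ft_force"],st["moment"],st["opening"])
save(sys.argv[1],s["image"])
g=np.array(st["eef_pos"])-[0,0,171];yw=st["tcp_rot"][2];u=-np.array([np.cos(yw),np.sin(yw),0])
for th in(0,15,25,35):
    a=np.radians(th);ax=-u*np.sin(a)+np.array([0,0,np.cos(a)])
    print(th,proj(s,[g,g-133*ax,g-35*ax]).ravel(), (g-133*ax))
for th in("drift_grip","drift_tip"):
    for r in cut_out(th,s)[:2]:
        ys,xs=np.nonzero(r["region"]);print(th,r["confidence"],r["at"],xs.min(),xs.max(),ys.min(),ys.max())
E
python3 l.py s7
```

```text
[369.1 375.5 377.7] [-3.1 -0.   3. ] 15.3667 [ 1.2  0.1 -1.5] [ 0.1 -0.5 -0. ] 0.2019711647592193
0 [290.8 238.1 292.  269.5 291.1 246.7] [369.1 375.5  73.7]
15 [290.8 238.1 285.  261.6 289.2 244.6] [403.1 369.9  78.2]
25 [290.8 238.1 280.6 255.7 287.9 243. ] [424.6 366.4  86.2]
35 [290.8 238.1 276.4 249.2 286.8 241.2] [444.4 363.2  97.7]
drift_grip 0.52 [279.7, 248.4] 280 293 240 255
drift_tip 0.72 [314.9, 189.7] 309 316 186 192
```

move_arm(commands=[[[-0.14,0.02,0.3],0,-1],[[-0.28,0.05,0.6],0,-1],[[-0.14,0.02,0.3],0,-1],[[0,0,0.5],0,-1],[[0,0,1],0,-1],[[0,0,1],0,-1],[[0,0,0.5],0,-1],[[0,0,0],0,-1],[[0,0,0],0,-1]])

```text
t: 16.22
eef_pos: [352.5, 377.9, 504.1]
tcp_rot: [3.141, -0.0, 2.979]
ft_force: [0.2, 0.5, -3.1]
opening: 0.207
grip_force: 30.0
```

```bash
python3 l.py s8; python3 -c "
import cv2
a=cv2.imread('pics/s8.png');cv2.imwrite('pics/s8c.png',cv2.resize(a[150:270,220:360],(700,600),interpolation=cv2.INTER_CUBIC))"
```

```text
[352.6 377.9 503.1] [-3.1 -0.   3. ] 16.2667 [-0.1 -0.4 -3.3] [ 0.1 -0.1 -0. ] 0.20360132806516826
0 [293.4 207.8 294.6 243.3 293.7 217.6] [352.6 377.9 199.1]
15 [293.4 207.8 287.1 235.2 291.7 215.5] [386.6 372.3 203.6]
25 [293.4 207.8 282.3 229.  290.3 213.7] [408.1 368.8 211.5]
35 [293.4 207.8 278.  222.2 289.1 211.9] [427.9 365.5 223.1]
drift_grip 0.59 [283.9, 215.0] 282 296 201 231
drift_tip 0.63 [291.0, 217.2] 281 296 201 232
```

View pics/s8c.png

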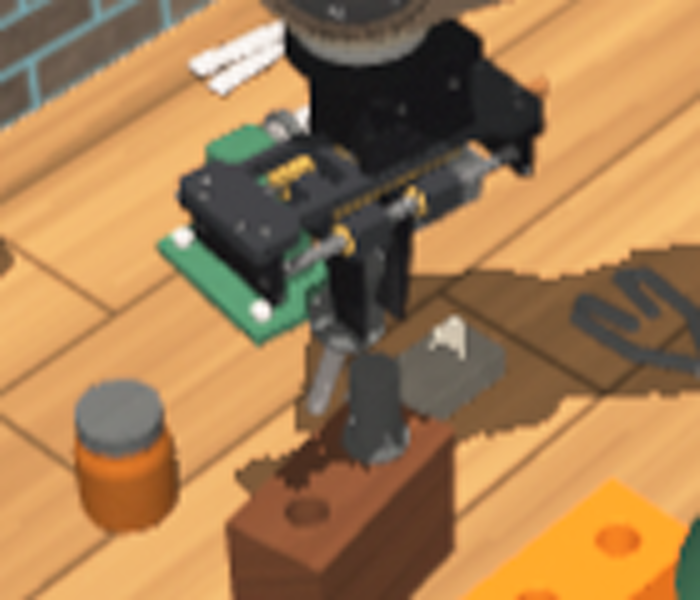

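The drift leans about 23–25° in the grip, with its tip at px (283.6,231) against a predicted (282.3,229) for 25°, and it holds. The empty hole is at px (281.4,252.2). Next I move over the bore.

move_arm(commands=[[[0.4,-0.5,0],0,-1],[[0.65,-0.91,0],0,-1],[[0.65,-0.91,0],0,-1],[[0.65,-0.91,0],0,-1],[[0.65,-0.91,0],0,-1],[[0.65,-0.91,0],0,-1],[[0.65,-0.91,0],0,-1],[[0.65,-0.91,0],0,-1],[[0.65,-0.91,0],0,-1],[[0.65,-0.91,0],0,-1],[[0.65,-0.91,0],0,-1],[[0.65,-0.91,0],0,-1],[[0.25,-0.4,-0.5],0,-1],[[0,0,-0.6],0,-1],[[0,0,-0.6],0,-1],[[0,0,0],0,-1],[[0,0,0],0,-1]])

```text
t: 17.78
eef_pos: [587.2, 50.8, 451.7]
tcp_rot: [-3.141, -0.003, 2.979]
ft_force: [1.0, -0.3, -2.2]
opening: 0.204
grip_force: 30.0
```

```bash
cat > m.py <<'E'
from h import *
np.set_printoptions(precision=1,suppress=True,linewidth=200)
s=read_camera("side");t=read_camera("top");st=env.state(); print(st["eef_pos"],st["tcp_rot"],st["t"])
print("hole",atz(s,(281.4,252.2),110))
g=np.array(st["eef_pos"])-[0,0,171];yw=st["tcp_rot"][2];u=-np.array([np.cos(yw),np.sin(yw),0])
for th in(20,23,26):
    a=np.radians(th);ax=-u*np.sin(a)+np.array([0,0,np.cos(a)])
    print(th,"grip,tip,flange side",proj(s,[g,g-133*ax,g-35*ax]).ravel(),"top",proj(t,[g-133*ax]).ravel(),(g-133*ax))
M=np.array([649.3,39.9,130.3]);print("M",proj(s,M),proj(t,M))
for n,p in(("s",s),("t",t)):
  for th in("drift_tip","drift_grip","bore_top"):
    for r in cut_out(th,p)[:1]:
        ys,xs=np.nonzero(r["region"]);k=ys>=ys.max()-2;print(n,th,r["confidence"],r["at"],xs.min(),xs.max(),ys.min(),ys.max(),"low",xs[k].mean(),[ (y,xs[ys==y].min(),xs[ys==y].max()) for y in range(ys.max()-8,ys.max()+1) if (ys==y).any()])
g2=cv2.cvtColor(s["image"],cv2.COLOR_RGB2GRAY);print(g2[140:176,284:314])
E
python3 m.py
```

```text
[587.2  51.  453.6] [3.1 0.  3. ] 17.8833
hole [416.5 369.8 110. ]
20 grip,tip,flange side [310.1 136.5 302.  160.7 307.9 143.1] top [334.8 144.7] [632.1  43.7 157.7]
23 grip,tip,flange side [310.1 136.5 300.8 159.2 307.6 142.7] top [335.1 142.4] [638.5  42.6 160.2]
26 grip,tip,flange side [310.1 136.5 299.7 157.7 307.2 142.3] top [335.5 140. ] [644.7  41.6 163.1]
M [[299.2 164.4]] [[335.6 140.7]]
s drift_tip 0.71 [305.2, 149.1] 300 312 133 161 low 301.3333333333333 [(153, np.int64(302), np.int64(305)), (154, np.int64(302), np.int64(304)), (155, np.int64(301), np.int64(304)), (156, np.int64(301), np.int64(304)), (157, np.int64(301), np.int64(303)), (158, np.int64(300), np.int64(303)), (159, np.int64(300), np.int64(303)), (160, np.int64(300), np.int64(302)), (161, np.int64(301), np.int64(302))]
s drift_grip 0.66 [303.4, 148.4] 301 311 140 160 low 301.7142857142857 [(152, np.int64(303), np.int64(305)), (153, np.int64(302), np.int64(304)), (154, np.int64(302), np.int64(304)), (155, np.int64(302), np.int64(304)), (156, np.int64(301), np.int64(303)), (157, np.int64(301), np.int64(303)), (158, np.int64(301), np.int64(303)), (159, np.int64(301), np.int64(302)), (160, np.int64(301), np.int64(302))]
s bore_top 0.74 [299.9, 170.3] 285 311 157 181 low 295.6666666666667 [(173, np.int64(294), np.int64(309)), (174, np.int64(294), np.int64(309)), (175, np.int64(294), np.int64(308)), (176, np.int64(293), np.int64(307)), (177, np.int64(292), np.int64(304)), (178, np.int64(292), np.int64(302)), (179, np.int64(292), np.int64(300)), (180, np.int64(293), np.int64(298)), (181, np.int64(294), np.int64(296))]
[[163 159 157 ...  50  34  32]
 [157 155 154 ...  72  93  97]
 [155 155 157 ...  77 120 154]
 ...
 [248 248 247 ...  84  74  82]
 [248 247 246 ... 115  99  90]
 [246 243 240 ... 150 117  87]]
```

move_arm(commands=[[[0.12,-0.02,-0.27],0,-1],[[0.12,-0.02,-0.27],0,-1],[[0.12,-0.02,-0.27],0,-1],[[0.12,-0.02,-0.27],0,-1],[[0,0,0],0,-1],[[0,0,0],0,-1]])

```text
t: 18.68
eef_pos: [601.7, 48.4, 419.7]
tcp_rot: [-3.141, -0.001, 2.979]
ft_force: [0.1, 1.1, -1.6]
opening: 0.203
grip_force: 30.0
```

```bash
sed -i '/^g2=/d' m.py; python3 m.py | head -20
```

```text
[601.5  48.4 420.7] [ 3.1 -0.   3. ] 18.7833
hole [416.5 369.8 110. ]
20 grip,tip,flange side [307.5 142.8 299.6 166.2 305.3 149.2] top [335.1 142. ] [646.4  41.  124.7]
23 grip,tip,flange side [307.5 142.8 298.5 164.7 305.  148.8] top [335.5 139.7] [652.8  40.  127.2]
26 grip,tip,flange side [307.5 142.8 297.4 163.2 304.7 148.4] top [335.8 137.4] [659.1  39.  130.1]
M [[299.2 164.4]] [[335.6 140.7]]
s drift_tip 0.64 [297.8, 190.6] 283 327 167 202 low 291.90909090909093 [(194, np.int64(283), np.int64(306)), (195, np.int64(283), np.int64(304)), (196, np.int64(284), np.int64(303)), (197, np.int64(285), np.int64(301)), (198, np.int64(285), np.int64(300)), (199, np.int64(286), np.int64(298)), (200, np.int64(287), np.int64(297)), (201, np.int64(289), np.int64(295)), (202, np.int64(290), np.int64(293))]
s drift_grip 0.67 [304.6, 153.9] 297 310 139 165 low 299.25 [(157, np.int64(300), np.int64(304)), (158, np.int64(299), np.int64(303)), (159, np.int64(299), np.int64(302)), (160, np.int64(299), np.int64(302)), (161, np.int64(299), np.int64(301)), (162, np.int64(299), np.int64(301)), (163, np.int64(298), np.int64(301)), (164, np.int64(298), np.int64(300)), (165, np.int64(299), np.int64(299))]
s bore_top 0.75 [299.5, 169.6] 285 311 157 181 low 296.14285714285717 [(173, np.int64(294), np.int64(309)), (174, np.int64(294), np.int64(309)), (175, np.int64(294), np.int64(308)), (176, np.int64(293), np.int64(307)), (177, np.int64(292), np.int64(305)), (178, np.int64(292), np.int64(303)), (179, np.int64(292), np.int64(301)), (180, np.int64(293), np.int64(299)), (181, np.int64(294), np.int64(297))]
```

move_arm(commands=[[[0.04,-0.01,-0.09],0,-1],[[0.04,-0.01,-0.09],0,-1],[[0.04,-0.01,-0.09],0,-1],[[0.04,0,-0.09],0,-1],[[0,0,0],0,-1]])

```text
t: 19.5
eef_pos: [606.4, 47.5, 409.4]
tcp_rot: [3.142, -0.0, 2.979]
ft_force: [-0.2, 1.0, -0.2]
opening: 0.207
grip_force: 30.0
```

```bash
cat > n.py <<'E'
from h import *
np.set_printoptions(precision=1,suppress=True,linewidth=220)
s=read_camera("side");st=env.state(); print(st["eef_pos"],st["t"],st["ft_force"],st["moment"])
g=np.array(st["eef_pos"])-[0,0,171];yw=st["tcp_rot"][2];u=-np.array([np.cos(yw),np.sin(yw),0])
for th in(18,22,26):
    a=np.radians(th);ax=-u*np.sin(a)+np.array([0,0,np.cos(a)]);print(th,"flange,mid,tip",proj(s,[g-35*ax,g-60*ax,g-85*ax,g-133*ax]).ravel(),g-133*ax)
for r in cut_out("drift_grip",s)[:1]:
    ys,xs=np.nonzero(r["region"]);print(r["confidence"],[(int(y),int(xs[ys==y].min()),int(xs[ys==y].max())) for y in np.unique(ys)])
g2=cv2.cvtColor(s["image"],cv2.COLOR_RGB2GRAY)
for r in g2[146:174,290:312]:print(*r)
E
python3 n.py
```

```text
[606.4  47.5 409.5] 19.55 [ 0.3 -0.3 -1.6] [ 0.1 -0.2 -0. ]
18 flange,mid,tip [304.6 151.5 303.3 156.1 302.  160.6 299.6 168.9] [647.   40.9 112. ]
22 flange,mid,tip [304.2 151.  302.6 155.2 301.  159.4 298.1 167. ] [655.6  39.4 115.1]
26 flange,mid,tip [303.8 150.4 301.9 154.3 300.  158.1 296.6 165.1] [663.9  38.1 118.9]
118 152 162 134 91 94 109 111 117 110 81 29 21 20 19 22 36 49 31 30 30 34
161 170 173 167 128 139 154 112 116 65 60 32 20 21 21 25 36 51 31 29 33 35
172 174 175 176 177 178 168 100 94 65 60 40 20 23 23 28 39 62 56 43 37 37
175 176 173 164 168 165 160 98 65 65 61 44 21 22 24 28 39 65 73 64 48 36
162 161 159 142 145 135 135 99 64 72 90 51 34 24 24 26 39 65 68 75 79 69
126 118 117 117 116 116 115 93 92 100 102 62 54 43 33 25 39 64 68 83 96 96
115 113 109 105 103 101 95 84 105 103 65 73 92 61 52 38 55 98 97 88 96 95
95 96 90 99 137 130 83 83 83 65 74 105 122 65 64 59 78 129 113 89 95 96
138 144 143 154 185 153 97 97 95 80 86 118 118 92 90 65 76 110 94 96 96 97
186 187 182 162 154 97 97 97 97 97 101 100 108 106 104 71 79 87 95 96 97 98
183 162 152 95 97 102 116 96 96 101
[... 665 characters left out ...]
 87 97 97 107 155 193 188 151 107 77
88 94 97 96 97 109 148 150 142 121 98 105 127 147 138 113 169 190 167 162 147 83
98 90 95 96 96 124 196 193 178 156 149 160 180 195 188 146 158 184 122 125 153 141
185 100 91 96 97 126 197 197 197 194 191 196 196 196 195 195 195 190 160 137 128 162
243 190 97 92 110 159 197 195 196 196 197 197 196 196 195 194 195 191 175 166 117 114
248 243 185 104 142 197 196 195 191 196 197 198 196 196 195 191 173 160 118 112 80 86
248 247 239 147 149 185 194 185 168 187 196 198 196 191 172 155 115 94 79 81 84 89
246 244 237 180 119 152 184 158 125 157 196 193 175 154 113 80 80 78 80 82 90 90
241 235 226 186 112 122 160 161 147 157 173 155 113 80 80 81 79 80 79 86 85 91
```

move_arm(commands=[[[0.04,-0.01,-0.09],0,-1],[[0.04,-0.01,-0.09],0,-1],[[0.04,-0.01,-0.09],0,-1]])

```text
t: 19.85
eef_pos: [609.9, 46.7, 401.7]
tcp_rot: [3.141, 0.0, 2.979]
ft_force: [-1.6, 0.4, 2.5]
opening: 0.206
grip_force: 30.0
```

move_arm(commands=[[[0.04,-0.01,-0.09],0,-1],[[0.04,-0.01,-0.09],0,-1],[[0.04,-0.01,-0.09],0,-1]])

```text
t: 20.1
eef_pos: [613.5, 45.7, 393.4]
tcp_rot: [-3.142, -0.0, 2.979]
ft_force: [-2.4, -0.4, 4.2]
opening: 0.203
grip_force: 30.0
```

Reaction is now about 7 N along the bore axis, so the pin is sliding.

move_arm(commands=[[[0.04,-0.01,-0.09],0,-1],[[0.04,-0.01,-0.09],0,-1],[[0.04,-0.01,-0.09],0,-1]])

```text
t: 20.35
eef_pos: [617.1, 44.7, 384.7]
tcp_rot: [-3.142, -0.001, 2.979]
ft_force: [-0.9, 0.2, -1.9]
opening: 0.201
grip_force: 30.0
```

```bash
python3 n.py|head -5
cat > q.py <<'E'
from h import *
for n in("top","side"):
    p=read_camera(n)
    for th in("pin_center","pan_well"):
        for r in search_frame(th,p)[:2]: print(n,th,r["at"],round(r["confidence"],2),atz(p,r["at"],12).round(1))
st=env.state();print(st["t"],st["eef_pos"],st["ft_force"])
E
python3 q.py
```

```text
[617.3  44.7 384.2] 20.4 [-1.  -0.5 -4.3] [0.1 0.1 0. ]
18 flange,mid,tip [302.9 155.9 301.6 160.4 300.4 164.7 298.  172.9] [657.8  38.1  86.7]
22 flange,mid,tip [302.5 155.4 300.9 159.5 299.4 163.5 296.5 171. ] [666.4  36.7  89.8]
26 flange,mid,tip [302.1 154.8 300.2 158.6 298.4 162.3 295.1 169.1] [674.8  35.3  93.6]
28 30 52 67 91 94 109 112 112 20 20 21 18 21 34 63 59 49 31 36 32 98
top pin_center [377.0, 143.6] 0.45 [661.9 -99.8  12. ]
side pan_well [302.5, 158.1] 0.75 [ 774.3 -111.7   12. ]
side pan_well [299.3, 190.3] 0.73 [649.1  42.4  12. ]
20.75 [616.99377646  44.85195982 385.48170365] [-1.27108875  0.12754838 -4.0824246 ]
```

Resistance vanished at about 43 mm depth, as expected when the pin drops. I go slightly deeper to confirm, then withdraw along the axis.

move_arm(commands=[[[0.04,-0.01,-0.09],0,-1],[[0.01,0,-0.03],0,-1],[[0,0,0],0,-1]])

```text
t: 21.0
eef_pos: [618.5, 44.5, 381.7]
tcp_rot: [3.142, -0.0, 2.979]
ft_force: [-1.8, 0.0, -4.3]
opening: 0.204
grip_force: 30.0
```

move_arm(commands=[[[-0.06,0.01,0.14],0,-1],[[-0.12,0.02,0.27],0,-1],[[-0.18,0.03,0.4],0,-1],[[-0.18,0.03,0.4],0,-1],[[-0.18,0.03,0.4],0,-1],[[-0.18,0.03,0.4],0,-1],[[-0.18,0.03,0.4],0,-1],[[-0.18,0.03,0.4],0,-1],[[0,0,0],0,-1]])

```text
t: 21.75
eef_pos: [579.8, 51.1, 469.5]
tcp_rot: [3.141, 0.004, 2.979]
ft_force: [0.3, -0.6, -2.4]
opening: 0.206
grip_force: 30.0
```

```bash
python3 m.py | grep -v bore_top; python3 q.py
```

```text
[580.5  50.9 466.8] [3.1 0.  3. ] 21.85
hole [416.5 369.8 110. ]
20 grip,tip,flange side [311.7 133.8 303.4 158.4 309.4 140.6] top [335.  146.2] [625.4  43.5 170.8]
23 grip,tip,flange side [311.7 133.8 302.2 156.9 309.1 140.2] top [335.4 143.8] [631.8  42.5 173.4]
26 grip,tip,flange side [311.7 133.8 301.1 155.4 308.8 139.8] top [335.8 141.4] [638.   41.4 176.3]
M [[299.2 164.4]] [[335.6 140.7]]
s drift_tip 0.36 [353.9, 220.7] 335 374 205 234 low 371.84615384615387 [(226, np.int64(361), np.int64(369)), (227, np.int64(363), np.int64(370)), (228, np.int64(364), np.int64(372)), (229, np.int64(365), np.int64(373)), (230, np.int64(367), np.int64(374)), (231, np.int64(368), np.int64(374)), (232, np.int64(369), np.int64(374)), (233, np.int64(370), np.int64(374)), (234, np.int64(372), np.int64(373))]
s drift_grip 0.26 [308.4, 225.7] 300 320 215 233 low 306.60869565217394 [(225, np.int64(300), np.int64(319)), (226, np.int64(300), np.int64(318)), (227, np.int64(300), np.int64(316)), (228, np.int64(300), np.int64(315)), (229, np.int64(300), np.int64(314)), (230, np.int64(301), np.int64(313)), (
[... 172 characters left out ...]
0909093 [(150, np.int64(281), np.int64(296)), (151, np.int64(281), np.int64(296)), (152, np.int64(281), np.int64(296)), (153, np.int64(281), np.int64(296)), (154, np.int64(281), np.int64(296)), (155, np.int64(281), np.int64(296)), (156, np.int64(282), np.int64(296)), (157, np.int64(286), np.int64(297)), (158, np.int64(292), np.int64(297))]
top pin_center [291.7, 134.6] 0.34 [693.6 176.   12. ]
top pan_well [379.2, 144.6] 0.55 [ 658.5 -106.9   12. ]
top pan_well [292.8, 189.3] 0.26 [516.  173.6  12. ]
side pin_center [303.2, 191.2] 0.18 [634.9  36.6  12. ]
side pan_well [298.5, 188.1] 0.74 [659.9  35.1  12. ]
22.45 [580.79322663  50.84323322 466.14062286] [-0.46230627  0.7400862  -2.74242878]
```

move_arm(commands=[[[0,0,0.7],0,-1],[[-0.3,0.45,0.5],0,-1],[[-0.58,0.9,0],0,-1],[[-0.58,0.9,0],0,-1],[[-0.58,0.9,0],0,-1],[[-0.58,0.9,0],0,-1],[[-0.58,0.9,0],0,-1],[[-0.58,0.9,0],0,-1],[[-0.58,0.9,0],0,-1],[[-0.58,0.9,0],0,-1],[[-0.58,0.9,0],0,-1],[[-0.58,0.9,0],0,-1],[[-0.58,0.9,0],0,-1],[[-0.36,0.5,0],0,-1],[[0,0,-0.6],0,-1],[[0,0,-0.9],0,-1],[[0,0,0],0,-1],[[0,0,0],0,-1]])

```text
t: 23.95
eef_pos: [369.6, 376.4, 457.0]
tcp_rot: [-3.14, -0.001, 2.979]
ft_force: [0.4, 1.1, -1.9]
opening: 0.201
grip_force: 30.0
```

```bash
cat > r.py <<'E'
from h import *
np.set_printoptions(precision=1,suppress=True,linewidth=220)
s=read_camera("side");t=read_camera("top");st=env.state(); print(st["eef_pos"],st["t"],st["ft_force"])
g=np.array(st["eef_pos"])-[0,0,171];yw=st["tcp_rot"][2];u=-np.array([np.cos(yw),np.sin(yw),0])
for th in(16,20,24):
    a=np.radians(th);ax=-u*np.sin(a)+np.array([0,0,np.cos(a)]);print(th,"flange,mid,mid,tip",proj(s,[g-35*ax,g-60*ax,g-85*ax,g-133*ax]).ravel(),g-133*ax)
print("hole",proj(s,[[420,367.5,110],[430,367.5,110],[420,377.5,110]]).ravel())
for r in cut_out("drift_tip",s)[:1]:
    ys,xs=np.nonzero(r["region"]);print(r["confidence"],[(int(y),int(xs[ys==y].min()),int(xs[ys==y].max())) for y in np.unique(ys)])
g2=cv2.cvtColor(s["image"],cv2.COLOR_RGB2GRAY)
for r in g2[215:262,270:298]:print(*r)
print("bore")
for r in g2[156:174,290:312]:print(*r)
for n,p in(("s",s),("t",t)):
  for th in("pin_center","drift_tip"):
    for r in search_frame(th,p)[:2]: print(n,th,r)
E
python3 r.py
```

```text
[369.9 376.4 458.5] 24.05 [ 0.2 -0.  -1.5]
16 flange,mid,mid,tip [287.7 224.  286.5 228.9 285.3 233.6 283.1 242.4] [406.1 370.4 159.7]
20 flange,mid,mid,tip [287.2 223.4 285.6 227.8 284.1 232.1 281.3 240. ] [414.8 369.  162.6]
24 flange,mid,mid,tip [286.7 222.7 284.8 226.6 282.9 230.4 279.5 237.5] [423.3 367.6 166. ]
hole [281.1 251.2 278.7 249.6 278.7 253.1]
0.73 [(212, 290, 291), (213, 289, 292), (214, 289, 292), (215, 289, 291), (216, 290, 291), (217, 290, 290), (218, 280, 282), (219, 279, 282), (220, 279, 291), (221, 279, 292), (222, 279, 292), (223, 279, 293), (224, 279, 292), (225, 279, 292), (226, 279, 291), (227, 280, 291), (228, 281, 290), (229, 281, 287), (230, 282, 285), (231, 281, 284), (232, 281, 284), (233, 281, 283), (234, 281, 283), (235, 280, 283), (236, 280, 282), (237, 279, 282), (238, 279, 282), (239, 279, 281), (240, 280, 280)]
28 29 31 60 100 97 93 97 92 80 86 83 27 20 21 22 21 22 27 49 64 59 43 31 33 39 28 35
25 29 31 56 94 102 120 139 129 90 89 78 38 20 21 21 23 22 27 47 59 55 34 30 32 39 27 43
31 30 32 67 120 142 161 179 168 90 84 70 41 22 20 21 21 22 25 45 5
[... 5008 characters left out ...]
 94 97 98 89 86 46 24 20 21 22 34 77 124 164 183
74 82 75 76 79 93 90 96 110 108 84 67 22 22 21 23 22 23 27 55 114 182
71 70 74 85 97 91 103 107 120 112 70 20 23 22 23 22 23 23 23 30 72 134
79 82 102 112 112 106 123 121 114 92 34 21 21 20 23 23 23 22 23 22 24 87
110 109 117 126 125 124 122 117 93 49 21 22 21 22 23 24 22 23 21 22 22 82
128 127 127 125 125 121 104 88 50 21 23 21 19 21 23 22 23 21 22 21 22 57
129 128 126 123 110 95 52 21 21 23 20 22 22 22 22 24 22 20 22 21 25 37
s drift_tip {'at': [283.7, 227.2], 'confidence': 0.66}
s drift_tip {'at': [307.0, 224.0], 'confidence': 0.45}
t drift_tip {'at': [219.5, 220.9], 'confidence': 0.52}
t drift_tip {'at': [293.1, 187.7], 'confidence': 0.41}
```

move_arm(commands=[[[0,0,-0.5],0,-1],[[0,0,-0.5],0,-1],[[0,0,-0.5],0,-1],[[0,0,-0.4],0,-1],[[0,0,-0.3],0,-1],[[0,0,0],0,-1],[[0,0,0],0,-1]])

```text
t: 24.88
eef_pos: [369.7, 376.4, 391.5]
tcp_rot: [3.142, -0.0, 2.979]
ft_force: [-0.0, -0.4, -3.5]
opening: 0.206
grip_force: 30.0
```

```bash
python3 r.py | head -42
```

```text
[369.7 376.4 392.1] 24.9833 [-0.9  0.5 -2.1]
16 flange,mid,mid,tip [288.5 241.  287.3 245.5 286.2 249.9 284.  257.9] [405.9 370.5  93.2]
20 flange,mid,mid,tip [288.  240.4 286.5 244.4 285.  248.3 282.2 255.6] [414.6 369.1  96.1]
24 flange,mid,mid,tip [287.5 239.7 285.6 243.3 283.8 246.7 280.5 253.1] [423.1 367.7  99.6]
hole [281.1 251.2 278.7 249.6 278.7 253.1]
0.42 [(236, 281, 281), (237, 280, 282), (238, 280, 291), (239, 280, 292), (240, 280, 292), (241, 280, 292), (242, 281, 292), (243, 281, 292), (244, 282, 291), (245, 282, 289), (246, 282, 288), (247, 282, 286), (248, 282, 285), (249, 282, 284), (250, 281, 283), (251, 281, 283), (252, 281, 282)]
98 123 183 178 151 146 126 58 71 71 71 68 53 42 45 49 64 71 69 53 45 46 52 56 52 50 55 73
113 107 129 141 134 99 56 67 72 71 70 71 69 53 50 59 68 72 71 67 59 56 51 52 56 57 46 62
73 94 97 88 85 84 47 56 65 70 71 71 71 70 65 72 72 68 64 56 51 54 64 55 53 57 44 87
78 101 105 127 92 101 45 47 52 65 71 72 72 73 72 67 64 55 51 54 68 78 62 48 28 33 46 104
71 72 100 159 133 106 44 45 49 58 71 71 72 68 64 56 51 54 69 80 81 86 20 21 28 69 117 105
[... 2105 characters left out ...]
8 65 68 77 104 103 96 54 33 44 96 134 109 56 57 57 56 55
194 194 193 190 164 102 104 104 103 99 75 59 72 104 135 138 130 95 54 51 84 106 67 57 56 55 55 53
194 193 190 165 103 87 90 103 103 103 96 60 91 124 123 119 113 112 67 59 61 57 56 57 56 55 54 59
193 191 165 98 54 55 67 104 103 104 98 73 114 126 117 95 64 78 63 57 56 57 58 56 54 54 53 68
190 166 98 54 55 54 62 87 87 87 86 92 125 127 125 107 56 56 57 58 58 56 56 55 54 54 55 70
166 98 54 54 53 55 53 54 54 55 71 113 126 127 120 84 57 58 57 57 56 56 54 55 54 55 54 68
98 55 54 54 54 54 54 53 56 59 81 124 128 128 118 62 57 58 56 56 56 54 54 60 77 56 55 60
54 55 54 53 54 54 54 54 55 63 97 127 129 129 110 55 58 56 55 55 55 55 61 86 103 81 73 61
```

The shank disappears at px (281.5,252), which is the hole, with no contact force. I'll straighten it now.

move_arm(commands=[[[0.1,-0.02,-0.1],0,-1],[[0.19,-0.03,-0.05],0,-1],[[0.19,-0.03,0],0,-1],[[0.19,-0.03,0],0,-1],[[0.19,-0.03,0],0,-1],[[0.19,-0.03,0],0,-1],[[0.19,-0.03,0],0,-1],[[0.19,-0.03,0],0,-1],[[0.19,-0.03,0],0,-1],[[0.19,-0.03,0],0,-1],[[0.15,-0.02,0],0,-1],[[0,0,0],0,-1]])

```text
t: 26.23
eef_pos: [429.2, 366.8, 386.6]
tcp_rot: [-3.142, 0.0, 2.978]
ft_force: [-3.0, 0.0, -0.0]
opening: 0.203
grip_force: 30.0
```

```bash
python3 r.py | sed -n 1,6p
```

```text
[428.6 366.9 386.6] 26.3333 [-2.4 -1.8 -2.1]
16 flange,mid,mid,tip [276.1 230.8 275.1 235.3 274.1 239.7 272.4 247.8] [464.8 361.   87.8]
20 flange,mid,mid,tip [275.6 230.1 274.3 234.2 273.  238.2 270.6 245.5] [473.5 359.5  90.6]
24 flange,mid,mid,tip [275.2 229.5 273.5 233.1 271.9 236.6 268.9 243.1] [482.  358.1  94.1]
hole [281.1 251.2 278.7 249.6 278.7 253.1]
0.63 [(220, 278, 279), (221, 277, 280), (222, 277, 280), (223, 277, 280), (224, 277, 280), (225, 277, 281), (226, 277, 281), (227, 277, 281), (228, 277, 281), (229, 277, 282), (230, 277, 282), (231, 277, 283), (232, 273, 284), (233, 272, 284), (234, 272, 284), (235, 272, 284), (236, 272, 284), (237, 273, 283), (238, 274, 282), (239, 275, 281), (240, 276, 281), (241, 277, 280), (242, 277, 280), (243, 278, 281), (244, 278, 281), (245, 278, 281), (246, 278, 281), (247, 278, 281), (248, 278, 281), (249, 278, 281), (250, 278, 281), (251, 278, 281), (252, 279, 280), (253, 279, 280)]
```

move_arm(commands=[[[-0.15,0.02,0],0,-1],[[-0.12,0.01,-0.1],0,-1],[[0,0,-0.3],0,-1],[[0,0,-0.3],0,-1],[[0,0,-0.3],0,-1],[[0,0,-0.3],0,-1],[[0,0,-0.3],0,-1],[[0,0,-0.2],0,-1],[[0,0,0],0,-1]])

```text
t: 27.33
eef_pos: [420.2, 367.8, 331.1]
tcp_rot: [-3.14, -0.002, 2.979]
ft_force: [-0.2, 0.1, -3.0]
opening: 0.206
grip_force: 30.0
```

```bash
python3 r.py | sed -n '1p;6p'
```

```text
[420.4 368.  332.5] 27.4333 [ 0.2  0.6 -1.9]
0.61 [(235, 281, 283), (236, 280, 284), (237, 280, 284), (238, 280, 284), (239, 280, 285), (240, 280, 285), (241, 280, 285), (242, 280, 285), (243, 280, 286), (244, 280, 287), (245, 280, 288), (246, 280, 289), (247, 279, 290), (248, 276, 290), (249, 275, 290), (250, 275, 289), (251, 275, 289), (252, 276, 288), (253, 277, 287), (254, 278, 286), (255, 279, 284), (256, 281, 282)]
```

move_arm(commands=[[[0,0,-0.13],0,-1],[[0,0,-0.13],0,-1],[[0,0,-0.07],0,-1],[[0,0,0],0,-1]])

```text
t: 28.02
eef_pos: [420.2, 367.9, 322.2]
tcp_rot: [-3.141, -0.001, 2.979]
ft_force: [0.4, -0.1, -2.7]
opening: 0.204
grip_force: 30.0
```

Nothing has touched yet, so I ease down the last 1–3 mm and release.

move_arm(commands=[[[0,0,-0.04],0,-1],[[0,0,-0.03],0,-1],[[0,0,0],0,-1],[[0,0,0],0,-0.3],[[0,0,0],0,0],[[0,0,0],0,0],[[0,0,0],0,0],[[0,0,0.5],0,0],[[0,0,1],0,0],[[0,0,1],0,0],[[0,0,1],0,0]])

```text
t: 28.93
eef_pos: [420.1, 367.9, 427.1]
tcp_rot: [-3.141, -0.0, 2.979]
ft_force: [0.7, 0.1, 0.1]
opening: 0.502
grip_force: 0.0
```

```bash
cat > v.py <<'E'
from h import *
np.set_printoptions(precision=1,suppress=True,linewidth=220)
s=read_camera("side");w=read_camera("wrist");t=read_camera("top");st=env.state();print(st["eef_pos"],st["t"],st["opening"])
for n,p in(("s",s),("w",w)):
  X=[[420.5,366.5,171],[420.5,366.5,115]];print(n,"expect top,flange",proj(p,X).ravel())
  for th in("drift_grip","fatdrift_grip"):
    for r in cut_out(th,p)[:1]:
      ys,xs=np.nonzero(r["region"]);print(n,th,r["confidence"],xs.min(),xs.max(),ys.min(),ys.max(),[(int(y),int(xs[ys==y].min()),int(xs[ys==y].max())) for y in np.unique(ys)] if n=="s" else "")
g=cv2.cvtColor(s["image"],cv2.COLOR_RGB2GRAY);print("bore side")
for r in g[158:174,290:310]:print(*r)
g=cv2.cvtColor(t["image"],cv2.COLOR_RGB2GRAY);print("bore top")
for r in g[134:147,328:344]:print(*r)
E
python3 v.py
```

```text
[420.1 367.9 427.9] 29.0833 0.49960288487458004
s expect top,flange [280.4 236.5 281.1 249.8]
s drift_grip 0.63 275 288 236 257 [(236, 279, 282), (237, 278, 283), (238, 278, 283), (239, 278, 284), (240, 278, 284), (241, 278, 284), (242, 278, 284), (243, 278, 284), (244, 278, 284), (245, 278, 285), (246, 278, 285), (247, 277, 286), (248, 276, 287), (249, 276, 287), (250, 275, 288), (251, 275, 288), (252, 275, 288), (253, 275, 288), (254, 275, 287), (255, 276, 286), (256, 277, 285), (257, 279, 283)]
s fatdrift_grip 0.8 289 300 220 243 [(220, 293, 295), (221, 291, 297), (222, 290, 298), (223, 290, 299), (224, 290, 299), (225, 290, 299), (226, 290, 299), (227, 290, 299), (228, 290, 299), (229, 290, 299), (230, 290, 299), (231, 290, 299), (232, 290, 299), (233, 290, 299), (234, 290, 299), (235, 289, 300), (236, 289, 300), (237, 289, 300), (238, 289, 300), (239, 289, 300), (240, 289, 300), (241, 290, 299), (242, 291, 298), (243, 293, 295)]
w expect top,flange [316.4 209.  316.8 192.1]
w drift_grip 0.72 296 341 166 217 
w fatdrift_grip 0.96 210 267 189 251 
bore side
94 94 94 94 94 94 93 93
[... 1213 characters left out ...]
1 151 150 149 149 149 145
150 150 152 153 151 147 141 138 138 144 148 149 148 149 148 148
151 151 153 152 149 132 118 108 112 122 136 146 148 149 148 148
150 152 152 149 133 106 83 73 74 87 112 136 144 149 146 148
150 151 151 142 117 80 61 63 68 68 92 127 145 148 148 148
151 151 151 141 107 70 66 83 91 77 87 122 141 148 149 149
152 151 151 141 107 75 71 91 103 87 94 122 143 148 149 151
151 149 153 144 119 89 73 82 93 91 104 132 146 150 150 149
150 153 151 148 134 117 97 91 95 107 124 142 150 151 150 151
152 150 152 150 148 139 129 120 125 133 142 148 150 151 151 150
149 150 149 153 152 150 146 143 145 148 150 151 150 148 150 148
145 150 151 152 151 151 152 149 152 149 150 150 150 149 147 150
```

The bore is now dark in both views, so the pin is out, and the drift is seated upright. I go back to the pan handle.

move_arm(commands=[[[0.465,-0.905,0],-1,0],[[0.465,-0.905,0],-1,0],[[0.465,-0.905,0],-1,0],[[0.465,-0.905,0],-1,0],[[0.465,-0.905,0],-1,0],[[0.465,-0.905,0],-1,0],[[0.465,-0.905,0],-1,0],[[0.465,-0.905,0],-1,0],[[0.465,-0.905,0],-1,0],[[0.465,-0.905,0],-1,0],[[0.465,-0.905,0],-1,0],[[0.465,-0.905,0],-1,0],[[0.465,-0.905,0],-1,0],[[0.465,-0.905,0],-1,0],[[0.465,-0.905,0],-1,0],[[0.465,-0.905,0],-1,0],[[0.465,-0.905,0],-1,0],[[0,-0.05,-0.5],-1,0],[[0,0,-1],-1,0],[[0,0,-1],-0.5,0]])

```text
t: 30.95
eef_pos: [657.4, -95.9, 349.1]
tcp_rot: [3.141, -0.0, 1.413]
ft_force: [0.0, -0.0, -0.7]
opening: 0.502
grip_force: 0.0
```

```bash
cat > x.py <<'E'
from h import *
np.set_printoptions(precision=1,suppress=True,linewidth=220)
w=read_camera("wrist");st=env.state();print(st["eef_pos"],st["t"],st["tcp_rot"])
yw=st["tcp_rot"][2]
print("exp handle",proj(w,[[657,-95,32],[657-.15*30,-95-29.6,32],[657+.15*30,-95+29.6,32]]).ravel())
for th in("pan_handle","pan_well","pin_center"):
    for r in cut_out(th,w)[:1]:
        ys,xs=np.nonzero(r["region"]);print(th,r["confidence"],r["at"],[(int(y),int(xs[ys==y].min()),int(xs[ys==y].max())) for y in np.unique(ys)][::12])
h=cv2.cvtColor(w["image"],cv2.COLOR_RGB2HSV)
for y in (110,140,160,180,200,220): print(y,*w["image"][y,295:350:3].astype(int)[:,0]-w["image"][y,295:350:3].astype(int)[:,2])
# seated check: shift of drift vs first picture
a=cv2.imread("pics/side0.png",0);b=cv2.cvtColor(read_camera("side")["image"],cv2.COLOR_RGB2GRAY)
print(cv2.minMaxLoc(cv2.matchTemplate(b[225:270,265:300],a[232:258,273:289],cv2.TM_CCOEFF_NORMED)),"no shift=(8,7)")
E
python3 x.py
```

```text
[656.4 -95.4 342.4] 31.0 [-3.1 -0.   1.4]
exp handle [321.2 192.5 321.4 224.1 321.  159.3]
pan_handle 0.58 [327.5, 89.0] [(0, 356, 382), (12, 356, 383), (24, 355, 382), (36, 355, 382), (48, 354, 381), (60, 353, 381), (72, 258, 381), (84, 258, 380), (96, 259, 380), (108, 260, 378), (120, 313, 326), (132, 313, 326), (144, 313, 326), (156, 314, 326), (168, 314, 326), (180, 314, 326), (192, 314, 326), (204, 314, 326), (216, 314, 326)]
pan_well 0.58 [328.8, 89.2] [(0, 356, 383), (12, 357, 383), (24, 355, 383), (36, 356, 383), (48, 355, 381), (60, 354, 381), (72, 258, 381), (84, 258, 380), (96, 259, 380), (108, 260, 378), (120, 313, 326), (132, 313, 326), (144, 313, 326), (156, 314, 326), (168, 314, 326), (180, 314, 326), (192, 314, 326), (204, 314, 326), (216, 314, 326)]
pin_center 0.82 [284.7, 74.3] [(68, 293, 302), (80, 273, 292)]
110 33 33 35 35 35 12 6 4 7 7 5 6 33 45 47 45 45 48 46
140 115 115 116 116 115 115 110 125 124 117 92 61 60 63 76 115 115 116 116
160 110 114 113 113 115 115 112 125 124 116 94 60 58 59 73 116 116 116 114
180 61 61 60 60 59 58 58 61 61 59 55 57 59 60 65 65 79 111 116
200 61 60 61 58 59 58 57 61 62 59 56 56 59 60 63 64 65 65 64
220 63 62 60 60 59 59 57 59 62 59 55 56 59 58 64 67 66 66 79
(-0.0936611220240593, 0.9941145777702332, (16, 12), (8, 7)) no shift=(8,7)
```

The drift sits exactly where it was at first (template match 0.994, no shift). The pin shows in the pan at wrist px (285,74), and the bar is centred between the fingers. I'll grip it.

move_arm(commands=[[[0,0,-0.3],0,0],[[0,0,-0.6],0,0],[[0,0,-0.6],0,0],[[0,0,-0.6],0,0],[[0,0,-0.6],0,0],[[0,0,-0.6],0,0],[[0,0,-0.6],0,0],[[0,0,-0.6],0,0],[[0,0,-0.3],0,0],[[0,0,0],0,0]])

```text
t: 32.03
eef_pos: [657.3, -95.0, 205.6]
tcp_rot: [-3.14, -0.0, 1.419]
ft_force: [0.3, -0.6, -0.8]
opening: 0.498
grip_force: 0.0
```

move_arm(commands=[[[0,0,-0.23],0,0],[[0,0,0],0,0],[[0,0,0],0,-1],[[0,0,0],0,-1],[[0,0,0],0,-1],[[0,0,0],0,-1],[[0,0,0],0,-1]])

```text
t: 32.62
eef_pos: [657.4, -95.1, 200.2]
tcp_rot: [3.141, 0.0, 1.419]
ft_force: [-0.0, -0.3, 0.3]
opening: 0.204
grip_force: 0.0
```

move_arm(commands=[[[-0.01,-0.08,0],0,-1],[[-0.03,-0.16,0],0,-1],[[-0.05,-0.3,0],0,-1],[[-0.05,-0.3,0],0,-1],[[-0.05,-0.3,0],0,-1],[[-0.05,-0.3,0],0,-1],[[-0.05,-0.3,0],0,-1],[[-0.05,-0.3,0],0,-1],[[-0.05,-0.3,0],0,-1],[[-0.05,-0.3,0],0,-1],[[-0.05,-0.3,0],0,-1],[[-0.05,-0.3,0],0,-1],[[-0.05,-0.3,0],0,-1],[[-0.05,-0.3,0],0,-1],[[-0.05,-0.3,0],0,-1],[[-0.05,-0.3,0],0,-1],[[-0.05,-0.3,0],0,-1],[[-0.05,-0.3,0],0,-1],[[-0.03,-0.2,0],0,-1],[[-0.01,-0.1,0],0,-1]])

```text
t: 34.28
eef_pos: [630.7, -256.4, 199.8]
tcp_rot: [3.142, 0.0, 1.418]
ft_force: [0.3, 5.6, 1.9]
opening: 0.123
grip_force: 30.0
```

move_arm(commands=[[[0,0,0],0,-1],[[0,0,0],0,0],[[0,0,0],0,0],[[0,0,0],0,0],[[0,0,0],0,0],[[0,0,0.5],0,0],[[0,0,1],0,0],[[0,0,1],0,0],[[0,0,1],0,0],[[0,0,1],0,0],[[0,0,0],0,0],[[0,0,0],0,0]])

```text
t: 35.28
eef_pos: [631.0, -255.1, 336.6]
tcp_rot: [3.138, 0.001, 1.419]
ft_force: [-0.2, -0.2, -0.8]
opening: 0.501
grip_force: 0.0
```

```bash
cat > y.py <<'E'
from h import *
np.set_printoptions(precision=1,suppress=True)
st=env.state();print(st["eef_pos"],st["t"],st["opening"])
for n in("wrist","top","side"):
    p=read_camera(n)
    for th,z in(("pan_well",40),("pin_center",12)):
        for r in cut_out(th,p)[:1]:
            ys,xs=np.nonzero(r["region"]);P=np.float32([atz(p,q,z)[:2] for q in zip(xs,ys)]);print(n,th,r["confidence"],r["at"],cv2.minAreaRect(P))
E
python3 y.py
```

```text
[ 631.  -255.1  336.6] 35.2833 0.5011187179559657
wrist pan_well 0.9 [321.2, 59.2] ((638.8688354492188, -193.5224609375), (176.65048217773438, 100.64724731445312), 81.30985260009766)
wrist pin_center 0.78 [289.8, 64.2] ((620.0464477539062, -143.07330322265625), (35.85853958129883, 19.40596580505371), 33.556270599365234)
top pan_well 0.94 [386.4, 147.7] ((642.4186401367188, -150.50079345703125), (190.7957763671875, 111.50813293457031), 80.90211486816406)
top pin_center 0.57 [393.0, 156.1] ((620.0985107421875, -142.4426727294922), (28.983816146850586, 18.92983055114746), 25.446258544921875)
side pan_well 0.84 [329.4, 171.9] ((624.1929321289062, -146.6028289794922), (247.38397216796875, 136.6154327392578), 81.30859375)
side pin_center 0.65 [297.8, 171.4] ((745.1796875, -53.64442443847656), (93.65548706054688, 145.1292266845703), 64.99597930908203)
```

```bash
python3 -c "
from cell import env
print(env.job_done())"
```

```text
the job is handed in; nothing more can be done
None
```

The job is done and handed in: the pin was pushed out into the pan, the slim drift is back upright in its hole, and the pan with the pin in it is drawn out about 70 mm clear of the housing, flat on the bench, at about 35 s of the 72 s allowed.

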